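# Load the lift deck and set its valve lever to float

## Robot

A 6-joint arm with a two-finger parallel gripper is mounted at the origin on the work surface; the furniture and walls round the work are solid. World frame = base frame: x ahead of the robot, y to its left, z up, the work surface at z = 0. Lengths are in m, angles in rad, forces in N, time in s.
With the tool pointing down it reaches from about 0.25 to 0.775 m from the base axis. Payload 4 kg.
Tool frame: the origin (TCP) lies midway between the tips of the shut fingers; the grasp point (between the pads) lies grip_point_offset behind it (grip_point_offset is the distance from the TCP to the grasp point, in m); z points along the fingers, y is the line along which they close (so a half turn about z gives the same grasp; the last joint's range is limited). The gripper opens to 94 mm and grips with 3 to 60 N. Pads are 16 mm wide; open, the fingers measure 119 mm over their backs; the gripper's body (75 mm by 177 mm) begins 78 mm behind the grasp point.
Start: joints at [1.114, 0.087, 1.371, -0, 1.684, -0.103], TCP at [0.191, 0.516, 0.206] pointing down, gripper open.
Joint ranges: [-3.1, 3.1], [-0.76, 2.03], [0.27, 2.55], [-1.08, 4.22], [0.17, 2.65], [-2.57, 2.57]. Speed limits (rad/s): [2.79, 2.79, 3.14, 3.14, 3.14, 3.14].

## Interface

Orientations are given as [roll, pitch, yaw] about the fixed x, y, z axes, in that order (R = Rz(yaw) Ry(pitch) Rx(roll)).
In Python, from bench import * gives the robot as it stands. The module is installed in compiled form; this text tells all that it offers.
- The arm moves only by the tool apply_moves, never from a script. Its argument "commands" is a list of rows, each a list of 7 numbers: the turn, a rotation vector about the world's x, y, z in rad, then the shift along the world's x, y, z in m, then the opening in per cent of the stroke, from 0 (shut) to 100 (fully open). In form: [[ax, ay, az, x, y, z, jaw], ...]. A call has exactly 5 rows; each row is the pose to reach, as a shift and turn from the pose commanded when the call began; what a row does not reach only later rows make up. A row lasts 1/10 s, in which the tool goes at most 50 mm and 8.59 degrees, less where a joint would pass 70% of its speed; a pose out of reach is approached as far as the arm can. A call with a gripper value outside its range is refused whole. The fingers move at their own pace and stop on an object; the grip force is fixed at half the most. Time passes only in rows, so rows that repeat a pose let the fingers close, or fill a call up. It gives the time, the measured TCP pose, the force, the opening and the grip force at its end, in the units of the state.
- get_obs(): the state, without advancing time (a new reading comes with each control period).
- snapshot(name): name is "scene" or "side" or "wrist"; returns a dict with "pixels" (480x640x3 uint8, red, green, blue), "vertical_fov" (degrees; the focal length in pixels is half the picture's height over the tangent of half this angle, whatever the lens; pixels are square), "cx", "cy" (the principal point, pixels), "rvec" (rotation vector, rad) and "tvec" (3), from world to camera coordinates, as OpenCV has them. Camera axes: x right, y down, z forward; pixel columns grow to the right and rows downward; lengths in m; the calibration is good to about 2 mm. A picture is of the moment at which its call begins. There is no depth.
- close_job(): hands the job in; it is judged then, once.
Trained networks look in the newest picture that a camera, given by its name, has taken for a name from the list of things; names that differ only in an ending like _2 or _b are one class to them, and where a whole thing is asked for, a point or a joint stands for the part that bears it (a point fixed in the world has none). Each returns a list of dicts, best first, with "score" (0 to 1); they miss things now and then, are a little off and sometimes report something else, mostly with a low value. They report only what shows in the picture. A call takes as long as a camera call.
- masks_of(camera, query): "mask" (480x640 bool, what is visible of it) and "extent" ([left, top, right, bottom] in pixels, round what is visible of it).
- place_of(camera, query): "pixel" ([column, row] in pixels: a listed point, or the origin of a listed thing).
The state is a dict: "time": time; "joint_positions": joint angles; "qvel": joint speeds; "joint_torque": joint torques, N m; "tool_pos": TCP position; "ee_rot": TCP orientation; "wrist_force": force on the tool from outside, world axes, zero at the start; "wrist_torque": the same for the moment, N m; "width": finger opening in m; "finger_force": force on a finger pad.
Only numpy, scipy, OpenCV 4.12 (cv2) and the standard library are available. Lean on these libraries where they do the work, as an engineer would, in place of code of your own. Each camera call takes 0.05 s, during which the arm holds its last target. There are 200 camera calls.

## Task

Load the calibration kit onto the hydraulic lift deck: first push the valve lever from its raise notch (yellow mark) one notch on to hold (white mark), then set every kit item that is on the bench (the black and the white pressure gauge, the black stamp tin and the yellow tape rule, as far as they are there) on the floor of the blue tray, gauges dial up. Only when all of them are in, push the lever on past the stiff detent into its float notch (blue mark) and leave it there; do not disturb the other things on the bench.

Things in the scene. Friction and masses are not known exactly. Their poses are not given: they have to be found in the camera images.
- tray: blue open tray of the lift deck, fixed to the bench. Origin at bench height under its centre, z up; inside 200 mm along its x and 215 mm along its y, floor (black mat) at z = 34 mm, walls 6 mm thick with their rim at z = 58 mm (24 mm above the floor)
- valve: grey valve housing on a dark base plate (74 mm along its x, 120 mm along its y, top at z = 60 mm), fixed to the bench. Origin at bench height under its centre, z up. The lever swings in its y-z plane (x = 0) about a pivot at z = 50 mm over the origin; marks on top beside the slot: yellow (-y, raise), white (middle, hold), blue (+y, float)
- lever (a joint): valve lever angle, rad: 0 = raise notch (leans 0.50 toward the valve's -y), 0.45 = hold (almost upright), 1.0 = float (leans 0.50 toward +y); stops at -0.04 and 1.04. A sprung detent has a light hump at 0.23 (3 N at the grip) and a stiff one at 0.74 (9 N); past a hump the lever snaps on, elsewhere it stays where it is left. Counts as hold at 0.30 to 0.62, as float above 0.92
- lever_grip (a point): centre of the lever's black round grip, 115 mm from the pivot along the lever; the grip is 26 mm thick and 60 mm long along the lever (85 to 145 mm from the pivot), below it a steel rod 11 mm thick. About 0.15 to 0.165 m above the bench; the grip may be pushed from the side or gripped
- gauge_small_2: black dial pressure gauge, 85x69x21 mm, 0.2 to 0.3 kg, lying dial up; always there. Origin at the centre of its underside, z up out of the dial; the round case reaches from x = -23 to +40 mm and is 64 mm wide across y at x = +8 mm (grasp there); brass stem, 10 mm wide, along -x to x = -45 mm
- gauge_small_3: white dial pressure gauge, 68x56x17 mm, 0.1 to 0.2 kg, lying dial up on top of the stamp tin; may be absent. Origin at the centre of its underside, z up out of the dial; the round case reaches from x = -19 to +31 mm and is 50 mm wide across y at x = +6 mm (grasp there); brass stem, 8 mm wide, along -x to x = -36 mm
- stamp_box: black stamp-pad tin, 52 mm along x, 75 mm along y, 44 mm high, closed, about 0.11 kg; always there. Origin at the centre of its underside, z up
- tape_rule: yellow pocket tape rule standing on its edge, 33 mm thick along x, 75 mm along y (body from y = -26 to +38 mm), 56 mm high, about 0.19 kg; may be absent. Origin at the centre of its underside, z up
- stamp_box_mid (a point): middle of the stamp tin, 22 mm over its origin
- tape_rule_mid (a point): middle of the tape rule's body, at y = +6 mm and z = +28 mm from its origin
- ptfe_roll: bystander: blue roll of thread tape, 52 mm across, 13 mm high, origin at the centre of its underside; must stay where it is

How it is judged:
On the way, in this order (a step that is already met when the one before it is completed fails the run):
1. the lever rests in the hold notch (value of joint lever between 0.3 and 0.62 rad and velocity of joint lever below 0.05 rad/s), for 0.3 s.
2. with the lever in hold, all kit items present lie on the tray floor, gauges dial up (x of stamp_box_mid in the frame of tray between -0.078 and 0.078 m and y of stamp_box_mid in the frame of tray between -0.086 and 0.086 m and z of stamp_box_mid in the frame of tray between 0.028 and 0.082 m and x of tape_rule_mid in the frame of tray between -0.086 and 0.086 m and y of tape_rule_mid in the frame of tray between -0.094 and 0.094 m and z of tape_rule_mid in the frame of tray between 0.028 and 0.078 m and x of gauge_small_2 in the frame of tray between -0.074 and 0.074 m and y of gauge_small_2 in the frame of tray between -0.082 and 0.082 m and z of gauge_small_2 in the frame of tray between 0.028 and 0.05 m and angle between each of gauge_small_2, gauge_small_3's own z axis and vertical below 0.15 rad and x of gauge_small_3 in the frame of tray between -0.079 and 0.079 m and y of gauge_small_3 in the frame of tray between -0.087 and 0.087 m and z of gauge_small_3 in the frame of tray between 0.028 and 0.05 m and value of joint lever between 0.3 and 0.62 rad), for 0.3 s.
3. with everything loaded, the lever is in the float notch (x of stamp_box_mid in the frame of tray between -0.078 and 0.078 m and y of stamp_box_mid in the frame of tray between -0.086 and 0.086 m and z of stamp_box_mid in the frame of tray between 0.028 and 0.082 m and x of tape_rule_mid in the frame of tray between -0.086 and 0.086 m and y of tape_rule_mid in the frame of tray between -0.094 and 0.094 m and z of tape_rule_mid in the frame of tray between 0.028 and 0.078 m and x of gauge_small_2 in the frame of tray between -0.074 and 0.074 m and y of gauge_small_2 in the frame of tray between -0.082 and 0.082 m and z of gauge_small_2 in the frame of tray between 0.028 and 0.05 m and angle between each of gauge_small_2, gauge_small_3's own z axis and vertical below 0.15 rad and x of gauge_small_3 in the frame of tray between -0.079 and 0.079 m and y of gauge_small_3 in the frame of tray between -0.087 and 0.087 m and z of gauge_small_3 in the frame of tray between 0.028 and 0.05 m and value of joint lever above 0.92 rad), for 0.2 s.
At the end, for the whole second after the job is handed in: The lever is at rest in float (above 0.92 rad). Every kit item present is at rest low inside the tray, well inside the walls (gauge origin, middle of tin or rule at most 74 to 86 mm from the tray centre along x, 82 to 94 mm along y); gauges dial up within 0.15 rad (all of step 3 and velocity of joint lever below 0.05 rad/s and linear speed of each of stamp_box, tape_rule, gauge_small_2, gauge_small_3 below 0.02 m/s); the robot touches nothing.
It fails at once if the bystander (blue tape roll) was pushed more than 30 mm (distance of ptfe_roll from where it was at the start of the episode above 0.03 m).
Of gauge_small_3, tape_rule only 1 to 2 are there at a start; the rules pass over those that are not, and their reading is None.
At some moment in a run one of gauge_small_2 may be knocked a few centimetres aside while the robot is not near it.
It also fails if it takes over 210 s, if anything falls off the work surface, if the arm or the gripper's body presses on something with over 40 N, if the wrist force passes 120 N, or if a joint passes its speed limit or range.

## Working session

There is one attempt and no reset: what is moved stays moved. The work goes in short steps, Python scripts to look and compute and a tool call to move; the robot and the scene stay as the last step left them, time stands still between calls to the robot, and variables do not carry over. Pictures are saved under pics/ and viewed, at most 14 in all, crops included, and the job is handed in when it is done.

Besides the shell and the picture viewer there is one more tool, called by a JSON object that holds its "method" and its "body", one argument or row to a line. apply_moves: Moves the arm, as the interface text tells. Its arguments: {"type":"object","properties":{"commands":{"type":"array"}},"required":["commands"]}

```bash
mkdir -p pics
cat > h.py <<'E'
from bench import *
import numpy as np, cv2
def snap(c,fn=None):
    s=snapshot(c)
    if fn: cv2.imwrite('pics/'+fn,cv2.cvtColor(s['pixels'],cv2.COLOR_RGB2BGR))
    return s
def cam(s):
    f=240/np.tan(np.radians(s['vertical_fov'])/2)
    K=np.array([[f,0,s['cx']],[0,f,s['cy']],[0,0,1]])
    R=cv2.Rodrigues(np.array(s['rvec'],float))[0]
    return K,R,np.array(s['tvec'],float).ravel()
def onz(s,p,z):
    K,R,t=cam(s); d=R.T@np.linalg.solve(K,[p[0],p[1],1]); o=-R.T@t
    return o+d*(z-o[2])/d[2]
def proj(s,P):
    K,R,t=cam(s); q=K@(R@np.array(P,float)+t); return q[:2]/q[2]
def tri(obs):
    A=np.zeros((3,3));b=np.zeros(3)
    for s,p in obs:
        K,R,t=cam(s); d=R.T@np.linalg.solve(K,[p[0],p[1],1]); d/=np.linalg.norm(d); o=-R.T@t
        M=np.eye(3)-np.outer(d,d); A+=M;b+=M@o
    return np.linalg.solve(A,b)
E
cat > a.py <<'E'
from h import *
o=get_obs();print({k:np.round(v,3) for k,v in o.items()})
for c in('scene','side'):
    s=snap(c,c+'0.png')
    K,R,t=cam(s);print(c,-R.T@t)
    for q in('tray','valve','lever_grip','gauge_small_2','gauge_small_3','stamp_box','tape_rule','ptfe_roll'):
        print(c,q,[(np.round(r['pixel']),round(r['score'],2),np.round(onz(s,r['pixel'],0),3)[:2]) for r in place_of(c,q)][:3])
E
python3 a.py; python3 -c "
import bench;print([k for k in dir(bench) if k[0]!='_'])"
```

```text
{'time': np.float64(0.0), 'joint_positions': array([ 1.114,  0.088,  1.372, -0.   ,  1.684, -0.103]), 'qvel': array([-0.001, -0.   , -0.001,  0.   , -0.001, -0.   ]), 'joint_torque': array([-0.0000e+00, -3.4017e+01, -3.0243e+01,  7.2000e-02,  3.3000e-02,
       -0.0000e+00]), 'tool_pos': array([0.19 , 0.515, 0.204]), 'ee_rot': array([-3.139, -0.   ,  2.788]), 'wrist_force': array([-0.201, -0.181,  0.854]), 'wrist_torque': array([-0.012, -0.001,  0.033]), 'finger_force': np.float64(0.0), 'width': np.float64(0.094)}
scene [-0.10046752  0.86948321  0.62089842]
scene tray [(array([325., 228.]), 0.61, array([ 0.532, -0.132]))]
scene valve [(array([295., 264.]), 0.49, array([0.492, 0.064]))]
scene lever_grip [(array([304., 221.]), 0.37, array([ 0.603, -0.135]))]
scene gauge_small_2 [(array([288., 354.]), 0.94, array([0.325, 0.323])), (array([295., 306.]), 0.86, array([0.397, 0.198]))]
scene gauge_small_3 [(array([288., 354.]), 0.94, array([0.325, 0.323])), (array([295., 306.]), 0.86, array([0.397, 0.198]))]
scene stamp_box [(array([296., 324.]), 0.81, array([0.363, 0.244]))]
scene tape_rul
[... 480 characters left out ...]
_small_2 [(array([366., 412.]), 0.95, array([0.324, 0.324])), (array([343., 343.]), 0.91, array([0.378, 0.192])), (array([357., 276.]), 0.56, array([ 0.385, -0.002]))]
side gauge_small_3 [(array([366., 412.]), 0.95, array([0.324, 0.324])), (array([343., 343.]), 0.91, array([0.378, 0.192])), (array([357., 276.]), 0.56, array([ 0.385, -0.002]))]
side stamp_box []
side tape_rule [(array([353., 277.]), 0.23, array([0.392, 0.003])), (array([314., 228.]), 0.17, array([ 0.504, -0.167]))]
side ptfe_roll [(array([350., 277.]), 0.71, array([0.396, 0.004])), (array([317., 226.]), 0.27, array([ 0.499, -0.177]))]
['IKError', 'close_job', 'get_obs', 'grip_point_offset', 'masks_of', 'place_of', 'snapshot']
```

View pics/scene0.png

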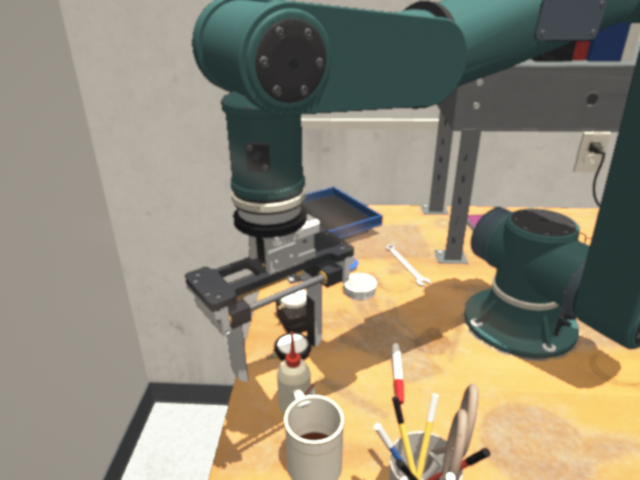

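View pics/side0.png

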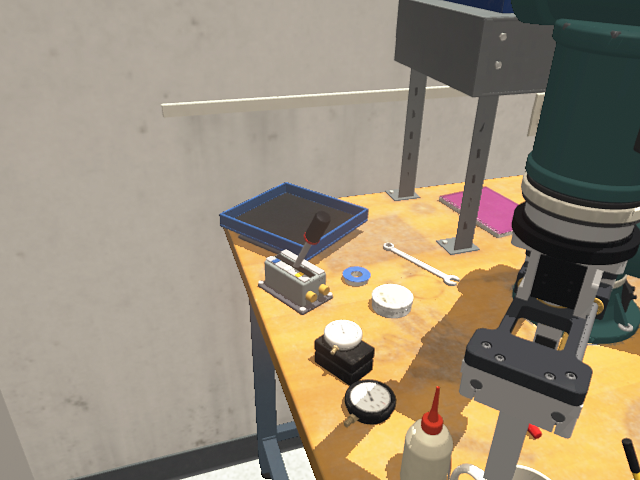

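```bash
cat > b.py <<'E'
from h import *
s=snap('side')
c=s['pixels'][175:435,210:470]
cv2.imwrite('pics/c1.png',cv2.cvtColor(cv2.resize(c[0:140],None,fx=3,fy=3,interpolation=2),cv2.COLOR_RGB2BGR))
cv2.imwrite('pics/c2.png',cv2.cvtColor(cv2.resize(c[130:260,60:220],None,fx=4,fy=4,interpolation=2),cv2.COLOR_RGB2BGR))
sc=snap('scene')
print('post1',tri([(s,(458,245)),(sc,(452,258))]),'post2',tri([(s,(402,192)),(sc,(435,208))]))
E
python3 b.py
```

```text
post1 [ 0.19593189 -0.17609126 -0.00720213] post2 [ 0.33098072 -0.40846996 -0.0020444 ]
```

View pics/c1.png

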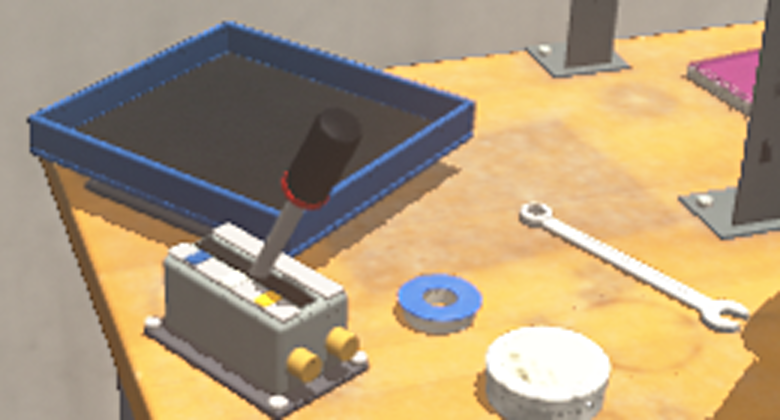

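View pics/c2.png

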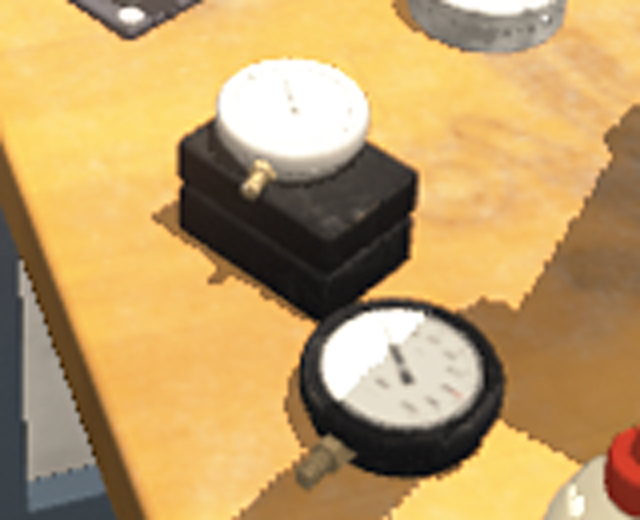

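```bash
cat > c.py <<'E'
from h import *
s=snap('side')
f1=lambda p,z:onz(s,(p[0]/3+210,p[1]/3+175),z)
f2=lambda p,z:onz(s,(p[0]/4+270,p[1]/4+305),z)
def d(n,*P):
    print(n,[np.round(p,3).tolist() for p in P],[(round(np.linalg.norm(b-a),3),round(np.degrees(np.arctan2(*(b-a)[1::-1])),1)) for a,b in zip(P,P[1:])])
d('tray l,f,r,n',*[f1(p,.058) for p in((30,120),(228,24),(473,103),(285,213),(30,120))])
d('valvetop l,n,r,f',*[f1(p,.06) for p in((165,262),(297,318),(347,293),(218,224),(165,262))])
d('blue-yellow',*[f1(p,.06) for p in((197,258),(268,300))])
d('tin l,n,r',*[f2(p,.044) for p in((180,148),(325,250),(416,180))])
d('bg stem,case',f2((312,472),.01),f2((402,385),.021))
d('wg stem,case',f2((248,190),.052),f2((293,110),.061))
d('ptfe',f1((440,297),.013)); d('white',f1((547,358),.025))
d('pen/cap', onz(s,(533,432),0)); d('bottle',onz(s,(433,395),.12))
E
python3 c.py
```

```text
tray l,f,r,n [[0.676, -0.071, 0.058], [0.589, -0.259, 0.058], [0.39, -0.169, 0.058], [0.482, 0.01, 0.058], [0.676, -0.071, 0.058]] [(np.float64(0.207), np.float64(-114.9)), (np.float64(0.219), np.float64(155.7)), (np.float64(0.201), np.float64(62.7)), (np.float64(0.21), np.float64(-22.6))]
valvetop l,n,r,f [[0.536, 0.084, 0.06], [0.449, 0.123, 0.06], [0.427, 0.092, 0.06], [0.517, 0.035, 0.06], [0.536, 0.084, 0.06]] [(np.float64(0.095), np.float64(155.8)), (np.float64(0.038), np.float64(-125.1)), (np.float64(0.106), np.float64(-32.2)), (np.float64(0.052), np.float64(69.4))]
blue-yellow [[0.519, 0.075, 0.06], [0.469, 0.109, 0.06]] [(np.float64(0.06), np.float64(146.2))]
tin l,n,r [[0.411, 0.251, 0.044], [0.352, 0.292, 0.044], [0.326, 0.249, 0.044]] [(np.float64(0.072), np.float64(145.4)), (np.float64(0.05), np.float64(-121.5))]
bg stem,case [[0.344, 0.357, 0.01], [0.32, 0.325, 0.021]] [(np.float64(0.042), np.float64(-126.6))]
wg stem,case [[0.381, 0.277, 0.052], [0.372, 0.242, 0.061]] [(np.float64(0.038), np.float64(-105.0))]
ptfe [[0.384, 0.012, 0.013]] []
white [[0.313, 0.079, 0.025]] []
pen/cap [[0.108, 0.312, 0.0]] []
bottle [[0.248, 0.397, 0.12]] []
```

{"method": "apply_moves", "body": {
  "commands": [
    [0,0,-0.06,0.03,-0.04,0.01,100],
    [0,0,-0.12,0.055,-0.08,0.03,100],
    [0,0,-0.19,0.08,-0.12,0.05,50],
    [0,0,-0.19,0.105,-0.16,0.07,0],
    [0,0,-0.19,0.13,-0.2,0.08,0]
  ]
}}

```text
time: 1.55
tool_pos: [0.32, 0.3171, 0.2869]
ee_rot: [3.138, 0.001, 2.599]
wrist_force: [0.3, -0.3, -0.7]
width: 0.0734
finger_force: 0.0
```

```bash
cat > d.py <<'E'
from h import *
o=get_obs();print(o['time'],o['tool_pos'],o['ee_rot'],grip_point_offset if not callable(grip_point_offset) else grip_point_offset())
s=snap('wrist','w1.png');K,R,t=cam(s);print('cam',-R.T@t,'fwd',R[2])
ss=snap('side')
for q,z in(('gauge_small_2',.0),('stamp_box',0),('stamp_box_mid',.022),('valve',0),('lever_grip',.151),('tray',0),('ptfe_roll',0),('tape_rule',0)):
    for c,S in(('wrist',s),('side',ss)):
        print(c,q,[(np.round(r['pixel']),round(r['score'],2),np.round(onz(S,r['pixel'],z),3)[:2]) for r in place_of(c,q)][:3])
E
python3 d.py
```

```text
1.55 [0.31995029 0.31713202 0.28691991] [3.13837953e+00 1.19147108e-03 2.59878192e+00] 0.0188
cam [0.25752357 0.35379202 0.46630778] fwd [ 0.2197659  -0.12739705 -0.9671985 ]
wrist gauge_small_2 [(array([293., 277.]), 0.94, array([0.389, 0.229])), (array([324., 207.]), 0.76, array([0.325, 0.32 ]))]
side gauge_small_2 [(array([344., 343.]), 0.79, array([0.377, 0.193])), (array([364., 411.]), 0.59, array([0.328, 0.323])), (array([347., 353.]), 0.55, array([0.368, 0.215]))]
wrist stamp_box [(array([294., 262.]), 0.95, array([0.371, 0.243])), (array([212., 422.]), 0.17, array([ 0.532, -0.017]))]
side stamp_box [(array([344., 368.]), 0.78, array([0.368, 0.249]))]
wrist stamp_box_mid [(array([293., 266.]), 0.94, array([0.37 , 0.243]))]
side stamp_box_mid [(array([346., 356.]), 0.8, array([0.366, 0.246]))]
wrist valve []
side valve [(array([293., 290.]), 0.85, array([0.49, 0.07])), (array([345., 353.]), 0.57, array([0.372, 0.215]))]
wrist lever_grip [(array([210., 424.]), 0.94, array([0.445, 0.1  ])), (array([321., 207.]), 0.32, array([0.302, 0.329]))]
side lever_grip [(array([315., 229.]), 0.57, array([0.443, 0.11 ]))]
wrist tray []
side tray [(array([292., 236.]), 0.69, array([ 0.542, -0.124])), (array([343., 356.]), 0.62, array([0.373, 0.221]))]
wrist ptfe_roll [(array([323., 208.]), 0.59, array([0.326, 0.318])), (array([170., 346.]), 0.48, array([0.387, 0.011]))]
side ptfe_roll [(array([352., 275.]), 0.88, array([ 0.394, -0.003]))]
wrist tape_rule []
side tape_rule []
```

View pics/w1.png

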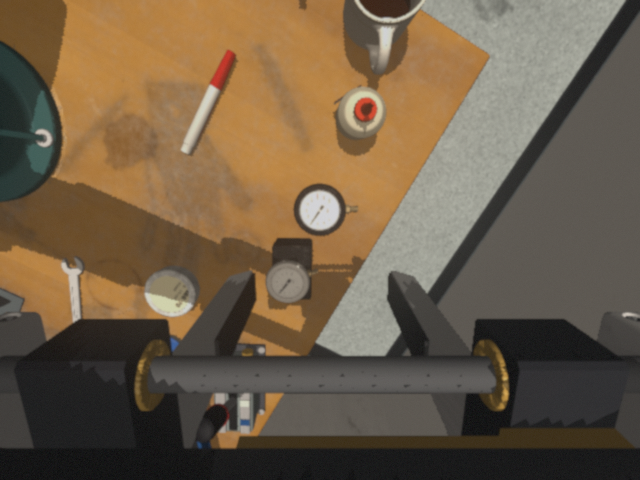

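{"method": "apply_moves", "body": {
  "commands": [
    [0,0,0,0.015,-0.045,-0.01,0],
    [0,0,0,0.03,-0.09,-0.02,0],
    [0,0,0,0.045,-0.13,-0.05,0],
    [0,0,0,0.058,-0.16,-0.09,0],
    [0,0,0,0.066,-0.178,-0.13,0]
  ]
}}

```text
time: 2.95
tool_pos: [0.3866, 0.1385, 0.155]
ee_rot: [3.139, 0.003, 2.596]
wrist_force: [0.2, 0.9, -1.2]
width: 0.0006
finger_force: 0.0
```

{"method": "apply_moves", "body": {
  "commands": [
    [0,0,0,0.0,0.0,-0.022,0],
    [0,0,0,0.0,0,-0.022,0],
    [0,0,0,0.013,-0.008,-0.022,0],
    [0,0,0,0.026,-0.015,-0.022,0],
    [0,0,0,0.034,-0.02,-0.022,0]
  ]
}}

```text
time: 3.45
tool_pos: [0.4213, 0.1205, 0.1351]
ee_rot: [3.139, 0.002, 2.598]
wrist_force: [-2.0, 0.9, 2.4]
width: 0.0007
finger_force: 1.4
```

{"method": "apply_moves", "body": {
  "commands": [
    [0,0,0,0.01,-0.006,0,0],
    [0,0,0,0.02,-0.012,0,0],
    [0,0,0,0.028,-0.017,0,0],
    [0,0,0,0.036,-0.021,0,0],
    [0,0,0,0.036,-0.021,0,0]
  ]
}}

```text
time: 3.95
tool_pos: [0.4565, 0.0984, 0.1327]
ee_rot: [-3.141, 0.001, 2.597]
wrist_force: [-0.4, -0.3, -0.0]
width: 0.0005
finger_force: 0.0
```

```bash
cat > e.py <<'E'
from h import *
V=np.array([.489,.077]);e=np.array([np.cos(np.radians(-31)),np.sin(np.radians(-31))])
S={c:snap(c) for c in('side','wrist')}
for c in S:
  for r in place_of(c,'lever_grip')[:2]:
    P=onz(S[c],r['pixel'],.163)[:2]; u=(P-V)@e; print(c,r['score'],P,'u',u,'v',np.cross(e,P-V),'phi',.5+np.arcsin(u/.115))
E
python3 e.py
```

```text
side 0.55 [0.48085496 0.07559173] u -0.006256346834794052 v -0.00540212446747893 phi 0.4455701122468357e.py:6: DeprecationWarning: Arrays of 2-dimensional vectors are deprecated. Use arrays of 3-dimensional vectors instead. (deprecated in NumPy 2.0)
  P=onz(S[c],r['pixel'],.163)[:2]; u=(P-V)@e; print(c,r['score'],P,'u',u,'v',np.cross(e,P-V),'phi',.5+np.arcsin(u/.115))
```

{"method": "apply_moves", "body": {
  "commands": [
    [0,0,0,-0.035,0.021,0,0],
    [0,0,0,-0.06,0.04,0.035,0],
    [0,0,0,-0.08,0.08,0.06,50],
    [0,0,0,-0.1,0.125,0.075,100],
    [0,0,0,-0.12,0.17,0.085,100]
  ]
}}

```text
time: 4.65
tool_pos: [0.3356, 0.2681, 0.2193]
ee_rot: [3.138, 0.002, 2.597]
wrist_force: [0.6, 0.2, -0.1]
width: 0.021
finger_force: 0.0
```

```bash
cat > f.py <<'E'
from h import *
import sys
o=get_obs();print(o['time'],o['tool_pos'],o['ee_rot'],o['width'])
s=snap('wrist',sys.argv[1])
for q,z in(('gauge_small_2',.0),('gauge_small_2',.044),('stamp_box',0),('ptfe_roll',0),('tray',.034)):
  print(q,z,[(np.round(r['pixel']),round(r['score'],2),np.round(onz(s,r['pixel'],z),3)[:2]) for r in place_of('wrist',q)][:3])
for q,z in(('gauge_small_2',.02),('gauge_small_2',.06),('stamp_box',.044)):
  for r in masks_of('wrist',q)[:2]:
    ct=max(cv2.findContours(r['mask'].astype(np.uint8),0,2)[0],key=len)[:,0]
    W=np.array([onz(s,p,z)[:2] for p in ct],np.float32)
    (c,wh,a)=cv2.minAreaRect(W*1000); print(q,z,round(r['score'],2),r['extent'],'rect',np.round(c),np.round(wh),round(a,1))
    if 'gauge' in q:
        # case: largest inscribed circle; stem: farthest point
        m=np.zeros((400,400),np.uint8);w0=W.mean(0);cv2.fillPoly(m,[np.int32((W-w0)*2000+200)],1)
        D=cv2.distanceTransform(m,2,5);y,x=np.unravel_index(D.argmax(),D.shape);cc=np.array([x-200,y-200])/2000+w0
        f=W[np.linalg.norm(W-cc,axis=1).argmax()];print('  case',cc,'rad',D.max()/2,'stem tip',f,'xaxis deg',np.degrees(np.arctan2(*(cc-f)[::-1])))
E
python3 f.py w2.png
```

```text
4.65 [0.33562087 0.26811833 0.21931467] [3.13806029e+00 2.15390471e-03 2.59690968e+00] 0.020969936030442213
gauge_small_2 0.0 [(array([357., 184.]), 0.95, array([0.328, 0.322])), (array([320., 266.]), 0.8, array([0.391, 0.234]))]
gauge_small_2 0.044 [(array([357., 184.]), 0.95, array([0.322, 0.32 ])), (array([320., 266.]), 0.8, array([0.378, 0.242]))]
stamp_box 0 [(array([318., 248.]), 0.58, array([0.371, 0.244]))]
ptfe_roll 0 [(array([170., 348.]), 0.83, array([0.387, 0.008]))]
tray 0.034 []
gauge_small_2 0.02 0.64 [319.9, 153.2, 394.3, 215.5] rect [322. 315.] [68. 69.] 14.0
  case [0.32195537 0.31368996] rad 33.09845 stem tip [0.34721097 0.35499167] xaxis deg -121.44538670090729
gauge_small_2 0.02 0.59 [288.9, 245.7, 352.4, 298.3] rect [385. 229.] [63. 66.] 33.4
  case [0.38647705 0.23631211] rad 22.189148 stem tip [0.40634626 0.20261052] xaxis deg 120.52203021871506
gauge_small_2 0.06 0.64 [319.9, 153.2, 394.3, 215.5] rect [317. 314.] [61. 62.] 14.0
  case [0.31692301 0.31284355] rad 29.679844 stem tip [0.33938026 0.3497046 ] xaxis deg -121.3514742174268
gauge_small_2 0.06 0.59 [288.9, 245.7, 352.4, 298.3] rect [374. 237.] [56. 59.] 33.4
  case [0.37449828 0.24356249] rad 20.073647 stem tip [0.39226845 0.21342114] xaxis deg 120.52194974355282
stamp_box 0.044 0.97 [292.8, 220.2, 341.8, 294.6] rect [350. 255.] [51. 40.] 58.8
stamp_box 0.044 0.51 [288.6, 246.2, 349.9, 299.9] rect [378. 233.] [57. 58.] 34.0
```

View pics/w2.png

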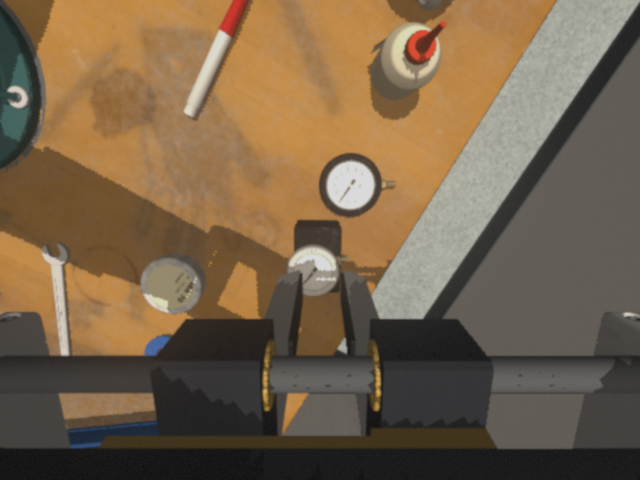

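```bash
cat > g.py <<'E'
from h import *
s=snap('wrist')
for n,c,zc,t,zt in(('white',(314,270),.061,(347,259),.052),('black',(351,184.5),.021,(395,184),.010)):
    a=onz(s,c,zc);b=onz(s,t,zt);print(n,a,b,np.linalg.norm(a-b),np.degrees(np.arctan2(*(a-b)[1::-1])))
E
python3 g.py
```

```text
white [0.37307771 0.23463111 0.061     ] [0.38325069 0.26872547 0.052     ] 0.036700332805207736 -106.61390383473405
black [0.32229189 0.31172861 0.021     ] [0.34855188 0.35406837 0.01      ] 0.051021985205230665 -121.80803841151622
```

{"method": "apply_moves", "body": {
  "commands": [
    [0,0,-0.15,0.01,-0.01,0,100],
    [0,0,-0.29,0.02,-0.02,-0.02,100],
    [0,0,-0.44,0.03,-0.025,-0.04,100],
    [0,0,-0.58,0.037,-0.03,-0.05,100],
    [0,0,-0.73,0.037,-0.03,-0.06,100]
  ]
}}

```text
time: 5.65
tool_pos: [0.3741, 0.235, 0.1561]
ee_rot: [-3.14, 0.001, 1.858]
wrist_force: [0.1, -0.4, 0.5]
width: 0.094
finger_force: 0.0
```

{"method": "apply_moves", "body": {
  "commands": [
    [0,0,-0.15,0,0,-0.01,100],
    [0,0,-0.29,0,0,-0.02,100],
    [0,0,-0.44,0,0,-0.03,100],
    [0,0,-0.58,0,0,-0.04,100],
    [0,0,-0.58,0,0,-0.06,100]
  ]
}}

```text
time: 6.15
tool_pos: [0.3748, 0.2362, 0.0979]
ee_rot: [3.139, -0.002, 1.283]
wrist_force: [0.9, 0.0, -0.3]
width: 0.094
finger_force: 0.0
```

```bash
python3 f.py w3.png
```

```text
6.15 [0.3747607  0.23616554 0.09794139] [ 3.13924901e+00 -1.89742737e-03  1.28325133e+00] 0.09398584947452414
gauge_small_2 0.0 [(array([230., 158.]), 0.7, array([0.326, 0.321])), (array([319., 249.]), 0.67, array([0.372, 0.229]))]
gauge_small_2 0.044 [(array([230., 158.]), 0.7, array([0.337, 0.318])), (array([319., 249.]), 0.67, array([0.376, 0.241]))]
stamp_box 0 [(array([312., 236.]), 0.73, array([0.37 , 0.242]))]
ptfe_roll 0 []
tray 0.034 []
gauge_small_2 0.02 0.84 [175.4, 98.1, 269.1, 215.0] rect [323. 316.] [68. 73.] 7.6
  case [0.32268813 0.31324841] rad 33.255043 stem tip [0.35116348 0.35466763] xaxis deg -124.50817475125055
gauge_small_2 0.02 0.7 [279.0, 206.7, 363.7, 303.3] rect [373. 224.] [71. 65.] 38.1
  case [0.37089536 0.22217407] rad 31.855043 stem tip [0.3787498  0.26962778] xaxis deg -99.39825672909546
gauge_small_2 0.06 0.84 [175.4, 98.1, 269.1, 215.0] rect [334. 314.] [57. 62.] 7.6
  case [0.33434708 0.31167569] rad 28.161243 stem tip [0.35809878 0.34701648] xaxis deg -123.90409382118767
gauge_small_2 0.06 0.7 [279.0, 206.7, 363.7, 303.3] rect [376. 237.] [60. 55.] 38.1
  case [0.37495552 0.23524589] rad 26.862795 stem tip [0.38140076 0.2751839 ] xaxis deg -99.1674299733218
stamp_box 0.044 0.87 [255.2, 199.5, 370.6, 275.9] rect [353. 257.] [58. 30.] 55.0
```

View pics/w3.png

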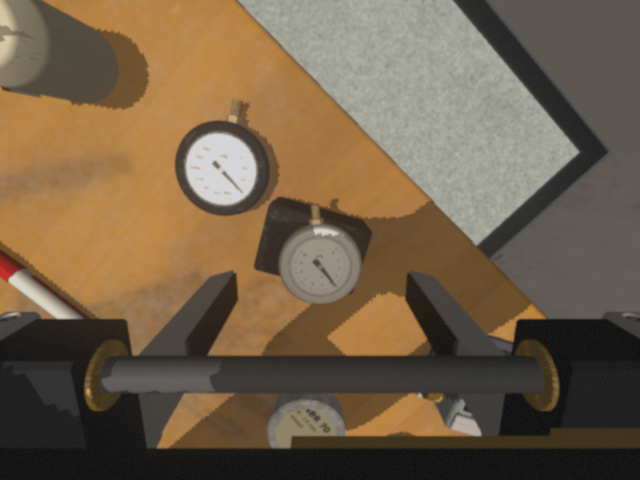

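{"method": "apply_moves", "body": {
  "commands": [
    [0,0,0,0,0,-0.03,100],
    [0,0,0,0,0,-0.05,100],
    [0,0,0,0,0,-0.05,60],
    [0,0,0,0,0,-0.05,20],
    [0,0,0,0,0,-0.05,20]
  ]
}}

```text
time: 7.1
tool_pos: [0.3744, 0.2372, 0.0489]
ee_rot: [3.139, -0.002, 1.288]
wrist_force: [-0.7, 0.2, 0.4]
width: 0.0735
finger_force: 0.0
```

{"method": "apply_moves", "body": {
  "commands": [
    [0,0,0,0,0,0,20],
    [0,0,0,0,0,0.01,20],
    [0,0,0,0,0,0.05,20],
    [0,0,0,0,0,0.1,20],
    [0,0,0,0,0,0.15,20]
  ]
}}

```text
time: 7.6
tool_pos: [0.3729, 0.2365, 0.1999]
ee_rot: [3.141, -0.0, 1.288]
wrist_force: [0.6, 0.6, 0.6]
width: 0.0334
finger_force: 0.0
```

{"method": "apply_moves", "body": {
  "commands": [
    [0,0,0,0,0,-0.03,100],
    [0,0,0,0,0,-0.06,100],
    [0,0,0,0,0,-0.1,100],
    [0,0,0,0,0,-0.1,100],
    [0,0,0,0,0,-0.1,100]
  ]
}}

```text
time: 8.1
tool_pos: [0.3733, 0.2367, 0.0982]
ee_rot: [3.142, 0.0, 1.288]
wrist_force: [0.7, -0.3, 0.5]
width: 0.0697
finger_force: 0.0
```

```bash
python3 f.py w4.png | grep -v ptfe
```

```text
8.1 [0.37331061 0.23669118 0.09822069] [3.14158141e+00 3.98512552e-05 1.28778685e+00] 0.06972488403055407
gauge_small_2 0.0 [(array([233., 155.]), 0.79, array([0.328, 0.322])), (array([322., 251.]), 0.78, array([0.372, 0.228]))]
gauge_small_2 0.044 [(array([233., 155.]), 0.79, array([0.338, 0.32 ])), (array([322., 251.]), 0.78, array([0.376, 0.24 ]))]
stamp_box 0 [(array([316., 233.]), 0.55, array([0.372, 0.244]))]
tray 0.034 []
gauge_small_2 0.02 0.86 [285.0, 202.7, 365.0, 306.9] rect [370. 224.] [66. 70.] 29.6
  case [0.3709183 0.222113 ] rad 32.393806 stem tip [0.38146123 0.26953086] xaxis deg -102.53528985736521
gauge_small_2 0.02 0.65 [179.2, 97.8, 269.0, 213.5] rect [325. 314.] [73. 68.] 16.0
  case [0.32306027 0.31328414] rad 33.858143 stem tip [0.3498042 0.3554688] xaxis deg -122.37357219191185
gauge_small_2 0.06 0.86 [285.0, 202.7, 365.0, 306.9] rect [374. 237.] [56. 59.] 29.6
  case [0.37419751 0.23466414] rad 27.362793 stem tip [0.38349208 0.27523082] xaxis deg -102.90477818813531
gauge_small_2 0.06 0.65 [179.2, 97.8, 269.0, 213.5] rect [336. 313.] [62. 58.] 16.0
  case [0.33426795 0.31207196] rad 28.462793 stem tip [0.3567488  0.34782973] xaxis deg -122.15749961072883
stamp_box 0.044 0.81 [256.2, 197.5, 374.8, 274.7] rect [353. 257.] [57. 29.] 52.5
```

{"method": "apply_moves", "body": {
  "commands": [
    [0,0,0,0,0,0,75],
    [0,0,0,0,0,-0.03,75],
    [0,0,0,0,0,-0.05,75],
    [0,0,0,0,0,-0.05,20],
    [0,0,0,0,0,-0.05,20]
  ]
}}

```text
time: 9.05
tool_pos: [0.3731, 0.2366, 0.0471]
ee_rot: [-3.141, 0.001, 1.288]
wrist_force: [1.0, 1.0, 0.4]
width: 0.0578
finger_force: 0.0
```

{"method": "apply_moves", "body": {
  "commands": [
    [0,0,0,0,0,0,20],
    [0,0,0,0,0,0,20],
    [0,0,0,0,0,0,20],
    [0,0,0,0,0,0,20],
    [0,0,0,0,0,0,20]
  ]
}}

```text
time: 9.55
tool_pos: [0.3735, 0.2367, 0.0477]
ee_rot: [3.141, -0.0, 1.288]
wrist_force: [0.6, -0.7, 1.8]
width: 0.0501
finger_force: 29.8
```

{"method": "apply_moves", "body": {
  "commands": [
    [0,0,0,0,0,0.04,20],
    [0,0,0,0,0,0.085,20],
    [0,0,0,0,-0.02,0.13,20],
    [0,0,0,0.0,-0.06,0.16,20],
    [0,0,0,0.0,-0.105,0.175,20]
  ]
}}

```text
time: 10.05
tool_pos: [0.3743, 0.1314, 0.2258]
ee_rot: [3.136, -0.003, 1.291]
wrist_force: [1.1, -0.5, -2.7]
width: 0.0499
finger_force: 29.8
```

{"method": "apply_moves", "body": {
  "commands": [
    [0,0,0,0,-0.05,0,20],
    [0,0,0,0.01,-0.098,0,20],
    [0,0,0,0.02,-0.147,0,20],
    [0,0,-0.07,0.045,-0.19,-0.01,20],
    [0,0,-0.15,0.07,-0.23,-0.02,20]
  ]
}}

```text
time: 10.55
tool_pos: [0.4436, -0.1006, 0.2026]
ee_rot: [3.14, -0.0, 1.133]
wrist_force: [0.4, 0.6, -1.7]
width: 0.0504
finger_force: 29.8
```

```bash
cat > i.py <<'E'
from h import *
import sys
o=get_obs();print(o['time'],o['tool_pos'],o['ee_rot'],o['width'],o['finger_force'])
s=snap('wrist',sys.argv[1]);sd=snap('side',sys.argv[1].replace('w','s'))
for c,S in(('wrist',s),('side',sd)):
  for q,z in(('tray',0),('gauge_small_2',.034)):
    print(c,q,[(np.round(r['pixel']),round(r['score'],2),np.round(onz(S,r['pixel'],z),3)[:2]) for r in place_of(c,q)][:3])
E
python3 i.py w5.png
```

```text
10.55 [ 0.44364278 -0.10063076  0.20256943] [ 3.13958006e+00 -4.19888381e-04  1.13321657e+00] 0.05044322327514215 29.758350733900443
wrist tray []
wrist gauge_small_2 [(array([323., 278.]), 0.95, array([ 0.422, -0.156])), (array([287.,  47.]), 0.27, array([0.486, 0.061]))]
side tray []
side gauge_small_2 [(array([366., 413.]), 0.75, array([0.322, 0.358])), (array([337., 157.]), 0.56, array([ 0.516, -0.514]))]
```

View pics/w5.png

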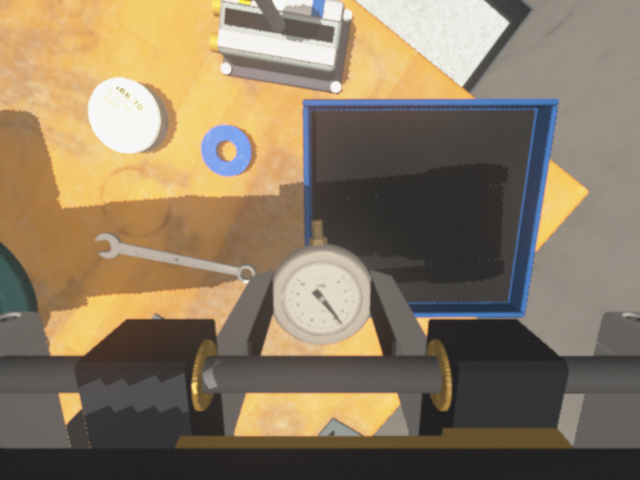

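```bash
cat > j.py <<'E'
from h import *
s=snap('wrist')
P=[onz(s,p,.058)[:2] for p in((303,100),(558,100),(527,317),(306,317))]
for a,b in zip(P,P[1:]+P[:1]): print(np.round(a,3),round(np.linalg.norm(b-a),3),np.degrees(np.arctan2(*(b-a)[::-1])))
print('C',np.mean(P,0), (P[0]+P[2])/2,(P[1]+P[3])/2)
E
python3 j.py
```

```text
[0.478 0.014] 0.224 -24.667674292764172
[ 0.681 -0.079] 0.209 -113.52665806040542
[ 0.598 -0.271] 0.228 155.34063993369307
[ 0.391 -0.176] 0.209 65.41905739180673
C [ 0.53694127 -0.12817113] [ 0.53781856 -0.12856495] [ 0.53606397 -0.12777731]
```

{"method": "apply_moves", "body": {
  "commands": [
    [0,0,0,0.013,-0.025,-0.02,20],
    [0,0,0,0.026,-0.051,-0.05,20],
    [0,0,0,0.026,-0.051,-0.09,20],
    [0,0,0,0.026,-0.051,-0.13,20],
    [0,0,0,0.026,-0.051,-0.15,20]
  ]
}}

```text
time: 11.4
tool_pos: [0.4671, -0.1471, 0.0492]
ee_rot: [-3.137, -0.0, 1.14]
wrist_force: [0.1, -0.6, -2.1]
width: 0.05
finger_force: 29.8
```

{"method": "apply_moves", "body": {
  "commands": [
    [0,0,0,0,0,-0.008,20],
    [0,0,0,0,0,-0.014,20],
    [0,0,0,0,0,-0.014,65],
    [0,0,0,0,0,-0.014,65],
    [0,0,0,0,0,-0.014,65]
  ]
}}

```text
time: 11.9
tool_pos: [0.4706, -0.1498, 0.0402]
ee_rot: [3.138, 0.0, 1.138]
wrist_force: [0.4, 0.0, -0.5]
width: 0.0613
finger_force: 0.0
```

{"method": "apply_moves", "body": {
  "commands": [
    [0,0,0,0,0,0.045,65],
    [0,0,0,0,0,0.09,65],
    [0,0,0.1,-0.01,0.01,0.135,65],
    [0,0,0.25,-0.035,0.045,0.165,65],
    [0,0,0.4,-0.06,0.085,0.18,80]
  ]
}}

```text
time: 12.4
tool_pos: [0.4113, -0.0662, 0.2224]
ee_rot: [3.134, 0.002, 1.541]
wrist_force: [-0.1, 0.6, 0.2]
width: 0.0662
finger_force: 0.0
```

{"method": "apply_moves", "body": {
  "commands": [
    [0,0,0.15,-0.02,0.045,0,80],
    [0,0,0.3,-0.04,0.09,0,80],
    [0,0,0.45,-0.04,0.14,0,80],
    [0,0,0.6,-0.04,0.19,0,80],
    [0,0,0.75,-0.04,0.24,0,80]
  ]
}}

```text
time: 12.9
tool_pos: [0.3701, 0.1762, 0.2195]
ee_rot: [3.138, 0.002, 2.294]
wrist_force: [1.5, -0.2, 0.2]
width: 0.0756
finger_force: 0.0
```

{"method": "apply_moves", "body": {
  "commands": [
    [0,0,0.15,0,0.03,0,80],
    [0,0,0.3,0,0.06,-0.02,80],
    [0,0,0.3,0,0.069,-0.06,80],
    [0,0,0.3,0,0.069,-0.1,80],
    [0,0,0.3,0,0.069,-0.11,80]
  ]
}}

```text
time: 13.4
tool_pos: [0.3675, 0.2424, 0.104]
ee_rot: [-3.136, -0.004, 2.589]
wrist_force: [-0.6, -0.4, -0.7]
width: 0.075
finger_force: 0.0
```

```bash
python3 f.py w6.png
```

```text
13.4 [0.36754904 0.24238074 0.10401641] [-3.13557933 -0.00378356  2.58887725] 0.0749878789175349
gauge_small_2 0.0 [(array([378., 145.]), 0.95, array([0.326, 0.32 ]))]
gauge_small_2 0.044 [(array([378., 145.]), 0.95, array([0.323, 0.314]))]
stamp_box 0 [(array([322., 243.]), 0.6, array([0.371, 0.24 ]))]
ptfe_roll 0 []
tray 0.034 []
gauge_small_2 0.02 0.61 [324.5, 98.5, 439.5, 192.4] rect [322. 315.] [68. 72.] 11.1
  case [0.32260122 0.31359664] rad 33.25659 stem tip [0.34875733 0.3545743 ] xaxis deg -122.55016054484175
gauge_small_2 0.06 0.61 [324.5, 98.5, 439.5, 192.4] rect [320. 310.] [58. 61.] 11.1
  case [0.32017594 0.30848591] rad 28.362795 stem tip [0.3424411 0.3433558] xaxis deg -122.5591005248486
stamp_box 0.044 0.88 [290.6, 200.2, 359.6, 305.3] rect [368. 244.] [50. 79.] 58.0
```

View pics/w6.png

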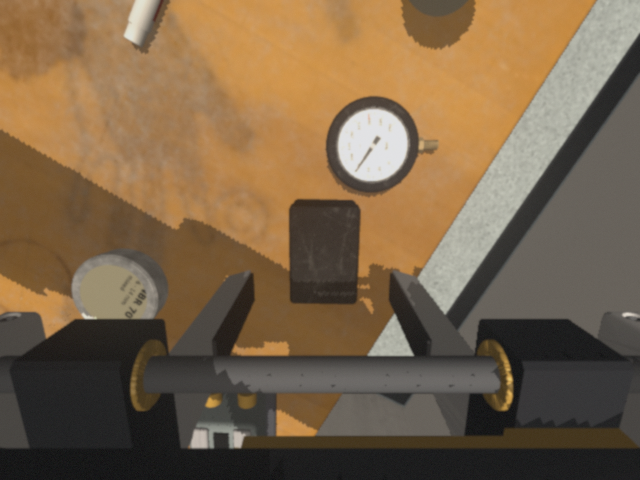

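{"method": "apply_moves", "body": {
  "commands": [
    [0,0,0,0.001,0.001,-0.04,80],
    [0,0,0,0.001,0.001,-0.075,80],
    [0,0,0,0.001,0.001,-0.088,80],
    [0,0,0,0.001,0.001,-0.088,30],
    [0,0,0,0.001,0.001,-0.088,30]
  ]
}}

```text
time: 14.35
tool_pos: [0.3722, 0.2447, 0.0211]
ee_rot: [3.14, 0.001, 2.588]
wrist_force: [0.3, 0.2, 0.2]
width: 0.0625
finger_force: 0.0
```

{"method": "apply_moves", "body": {
  "commands": [
    [0,0,0,0,0,0,30],
    [0,0,0,0,0,0,30],
    [0,0,0,0,0,0,30],
    [0,0,0,0,0,0,30],
    [0,0,0,0,0,0,30]
  ]
}}

```text
time: 14.85
tool_pos: [0.3726, 0.2447, 0.0217]
ee_rot: [3.139, 0.002, 2.588]
wrist_force: [-0.5, -0.8, 6.8]
width: 0.0509
finger_force: 30.0
```

{"method": "apply_moves", "body": {
  "commands": [
    [0,0,0,0,0,0.04,30],
    [0,0,0,0,0,0.085,30],
    [0,0,0,0,-0.02,0.13,30],
    [0,0,0,0.0,-0.05,0.17,30],
    [0,0,0,0.0,-0.09,0.2,30]
  ]
}}

```text
time: 15.35
tool_pos: [0.3716, 0.1543, 0.2228]
ee_rot: [3.138, 0.003, 2.591]
wrist_force: [2.4, -1.0, -1.2]
width: 0.0509
finger_force: 30.0
```

{"method": "apply_moves", "body": {
  "commands": [
    [0,0,0,0.0,-0.05,0.01,30],
    [0,0,0.05,0.02,-0.095,0.01,30],
    [0,0,0.126,0.05,-0.135,0.01,30],
    [0,0,0.126,0.08,-0.175,0.01,30],
    [0,0,0.126,0.115,-0.21,0,30]
  ]
}}

```text
time: 15.85
tool_pos: [0.4871, -0.0578, 0.2216]
ee_rot: [3.14, 0.004, 2.712]
wrist_force: [0.6, 1.1, -0.6]
width: 0.051
finger_force: 30.0
```

{"method": "apply_moves", "body": {
  "commands": [
    [0,0,0,0.035,-0.018,-0.01,30],
    [0,0,0,0.069,-0.026,-0.03,30],
    [0,0,0,0.069,-0.026,-0.07,30],
    [0,0,0,0.069,-0.026,-0.11,30],
    [0,0,0,0.069,-0.026,-0.14,30]
  ]
}}

```text
time: 16.35
tool_pos: [0.5536, -0.0811, 0.0764]
ee_rot: [-3.141, -0.004, 2.713]
wrist_force: [-0.2, 1.0, -1.8]
width: 0.0506
finger_force: 30.0
```

```bash
python3 i.py w7.png
```

```text
16.35 [ 0.55360622 -0.0811148   0.07639382] [-3.14132429 -0.00386598  2.7134387 ] 0.050605601095974236 29.99704509973526
wrist tray [(array([253., 253.]), 0.9, array([ 0.536, -0.131])), (array([321., 271.]), 0.65, array([ 0.571, -0.089]))]
wrist gauge_small_2 [(array([177., 191.]), 0.84, array([ 0.473, -0.146]))]
side tray [(array([289., 232.]), 0.67, array([ 0.55 , -0.136]))]
side gauge_small_2 [(array([362., 411.]), 0.93, array([0.327, 0.356])), (array([329., 223.]), 0.7, array([ 0.465, -0.136]))]
```

View pics/w7.png

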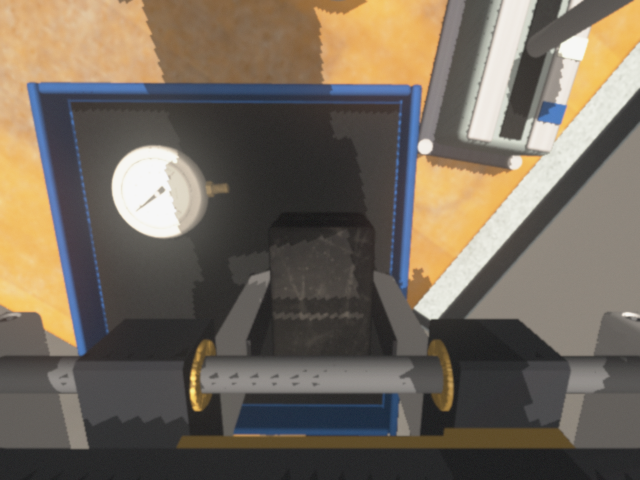

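{"method": "apply_moves", "body": {
  "commands": [
    [0,0,0,-0.004,-0.009,0,30],
    [0,0,0,-0.004,-0.009,-0.012,30],
    [0,0,0,-0.004,-0.009,-0.021,30],
    [0,0,0,-0.004,-0.009,-0.021,30],
    [0,0,0,-0.004,-0.009,-0.021,64]
  ]
}}

```text
time: 17.15
tool_pos: [0.5504, -0.0902, 0.0583]
ee_rot: [3.142, -0.001, 2.714]
wrist_force: [-0.2, -0.8, -0.4]
width: 0.0551
finger_force: 0.0
```

{"method": "apply_moves", "body": {
  "commands": [
    [0,0,0,0,0,0,64],
    [0,0,0,0,0,0,64],
    [0,0,0,0,0,0.03,64],
    [0,0,0,0,0,0.075,64],
    [0,0,0,0,0,0.12,64]
  ]
}}

```text
time: 17.65
tool_pos: [0.5503, -0.0902, 0.1799]
ee_rot: [-3.141, -0.001, 2.714]
wrist_force: [0.4, 0.1, -0.8]
width: 0.0601
finger_force: 0.0
```

{"method": "apply_moves", "body": {
  "commands": [
    [0,0,-0.1,-0.01,0,0.04,100],
    [0,0,-0.25,-0.05,0.015,0.045,100],
    [0,0,-0.4,-0.09,0.035,0.045,100],
    [0,0,-0.55,-0.13,0.055,0.045,100],
    [0,0,-0.7,-0.165,0.085,0.045,100]
  ]
}}

```text
time: 18.15
tool_pos: [0.3843, -0.0052, 0.2244]
ee_rot: [3.14, 0.001, 2.006]
wrist_force: [0.8, 0.4, 0.2]
width: 0.0935
finger_force: 0.0
```

{"method": "apply_moves", "body": {
  "commands": [
    [0,0,-0.15,-0.015,0.045,0,100],
    [0,0,-0.3,-0.03,0.09,0,100],
    [0,0,-0.45,-0.045,0.135,0,100],
    [0,0,-0.6,-0.055,0.18,0,100],
    [0,0,-0.75,-0.06,0.225,0,100]
  ]
}}

```text
time: 18.65
tool_pos: [0.3328, 0.1829, 0.2249]
ee_rot: [3.139, -0.001, 1.42]
wrist_force: [-0.3, 0.1, -0.0]
width: 0.0937
finger_force: 0.0
```

{"method": "apply_moves", "body": {
  "commands": [
    [0,0,-0.13,-0.003,0.045,-0.01,100],
    [0,0,-0.26,-0.003,0.08,-0.03,100],
    [0,0,-0.26,-0.003,0.093,-0.07,100],
    [0,0,-0.26,-0.003,0.093,-0.11,100],
    [0,0,-0.26,-0.003,0.093,-0.13,100]
  ]
}}

```text
time: 19.15
tool_pos: [0.3284, 0.2742, 0.0906]
ee_rot: [-3.139, 0.004, 1.166]
wrist_force: [-0.5, -1.3, 0.0]
width: 0.0944
finger_force: 0.0
```

```bash
python3 f.py w8.png
```

```text
19.15 [0.3284425  0.27419804 0.09057209] [-3.13899789  0.00407006  1.16631815] 0.09436067971182345
gauge_small_2 0.0 [(array([296., 192.]), 0.9, array([0.327, 0.319]))]
gauge_small_2 0.044 [(array([296., 192.]), 0.9, array([0.332, 0.323]))]
stamp_box 0 []
ptfe_roll 0 []
tray 0.034 []
```

View pics/w8.png

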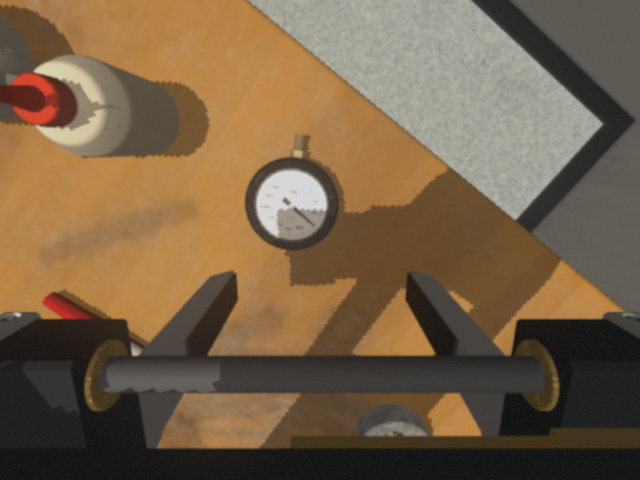

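```bash
cat > k.py <<'E'
from h import *
s=snap('wrist');sd=snap('side','s8.png')
P=tri([(s,(50,97)),(sd,(432,426))]);print(P,proj(s,P),proj(sd,P)); B=P[:2]
for a in (-7,-23):
  t=np.radians(a);d=B-[.3225,.313];print(a,'along',d@[np.cos(t),np.sin(t)],'perp',d@[-np.sin(t),np.cos(t)])
E
python3 k.py
```

```text
[0.24705448 0.41741737 0.09324993] [47.47160718 98.92163152] [430.71939064 426.52999446]
-7 along -0.0876084355133542 perp 0.09444456109453783
-23 along -0.11024708239146515 perp 0.06663778145772056
```

{"method": "apply_moves", "body": {
  "commands": [
    [0,0,0.12,-0.003,0.02,0,100],
    [0,0,0.23,-0.006,0.039,-0.01,100],
    [0,0,0.23,-0.006,0.039,-0.045,100],
    [0,0,0.23,-0.006,0.039,-0.075,100],
    [0,0,0.23,-0.006,0.039,-0.085,100]
  ]
}}

```text
time: 20.2
tool_pos: [0.3225, 0.3121, 0.006]
ee_rot: [-3.138, 0.004, 1.395]
wrist_force: [0.4, 0.6, 0.2]
width: 0.0939
finger_force: 0.0
```

{"method": "apply_moves", "body": {
  "commands": [
    [0,0,0,0,0,0,100],
    [0,0,0,0,0,0,40],
    [0,0,0,0,0,0,40],
    [0,0,0,0,0,0,40],
    [0,0,0,0,0,0,40]
  ]
}}

```text
time: 20.7
tool_pos: [0.3245, 0.3142, 0.0101]
ee_rot: [-3.142, -0.002, 1.394]
wrist_force: [-2.3, 0.2, 5.7]
width: 0.0657
finger_force: 30.1
```

{"method": "apply_moves", "body": {
  "commands": [
    [0,0,0,0,0,0,40],
    [0,0,0,0,0,0,40],
    [0,0,0,0,0,0,40],
    [0,0,0,0,0,0.01,40],
    [0,0,0,0,0,0.03,40]
  ]
}}

```text
time: 21.2
tool_pos: [0.3231, 0.312, 0.0373]
ee_rot: [-3.139, 0.004, 1.394]
wrist_force: [0.5, -0.0, -3.4]
width: 0.0654
finger_force: 30.0
```

{"method": "apply_moves", "body": {
  "commands": [
    [0,0,0,0,-0.01,0.045,40],
    [0,0,0,0,-0.03,0.085,40],
    [0,0,0,0.01,-0.06,0.12,40],
    [0,0,0,0.02,-0.095,0.15,40],
    [0,0,0,0.03,-0.13,0.175,40]
  ]
}}

```text
time: 21.7
tool_pos: [0.3549, 0.1822, 0.216]
ee_rot: [3.139, -0.0, 1.395]
wrist_force: [2.2, -0.4, -2.7]
width: 0.0655
finger_force: 30.0
```

{"method": "apply_moves", "body": {
  "commands": [
    [0,0,0,0.01,-0.045,0.01,40],
    [0,0,0,0.015,-0.09,0.01,40],
    [0,0,0,0.02,-0.137,0.01,40],
    [0,0,-0.1,0.03,-0.184,0.01,40],
    [0,0,-0.2,0.05,-0.228,0.01,40]
  ]
}}

```text
time: 22.2
tool_pos: [0.4037, -0.0468, 0.2242]
ee_rot: [3.14, 0.001, 1.189]
wrist_force: [1.3, 1.0, -3.1]
width: 0.0656
finger_force: 30.0
```

{"method": "apply_moves", "body": {
  "commands": [
    [0,0,-0.05,0.035,-0.03,0,40],
    [0,0,-0.05,0.07,-0.06,0,40],
    [0,0,-0.05,0.105,-0.09,-0.01,40],
    [0,0,-0.05,0.13,-0.12,-0.03,40],
    [0,0,-0.05,0.145,-0.135,-0.06,40]
  ]
}}

```text
time: 22.7
tool_pos: [0.5517, -0.183, 0.1641]
ee_rot: [3.138, 0.002, 1.142]
wrist_force: [-0.4, 0.1, -2.9]
width: 0.0656
finger_force: 30.0
```

```bash
python3 i.py w9.png
```

```text
22.7 [ 0.55171938 -0.18304267  0.16407023] [3.13750497e+00 1.57730362e-03 1.14211800e+00] 0.06563650896328858 29.998755678534508
wrist tray [(array([285., 185.]), 0.87, array([ 0.537, -0.133]))]
wrist gauge_small_2 [(array([225., 233.]), 0.68, array([ 0.472, -0.148])), (array([323., 268.]), 0.63, array([ 0.54 , -0.216]))]
side tray [(array([292., 235.]), 0.63, array([ 0.541, -0.126]))]
side gauge_small_2 [(array([290., 160.]), 0.66, array([ 0.631, -0.458])), (array([330., 221.]), 0.6, array([ 0.464, -0.143]))]
```

View pics/w9.png

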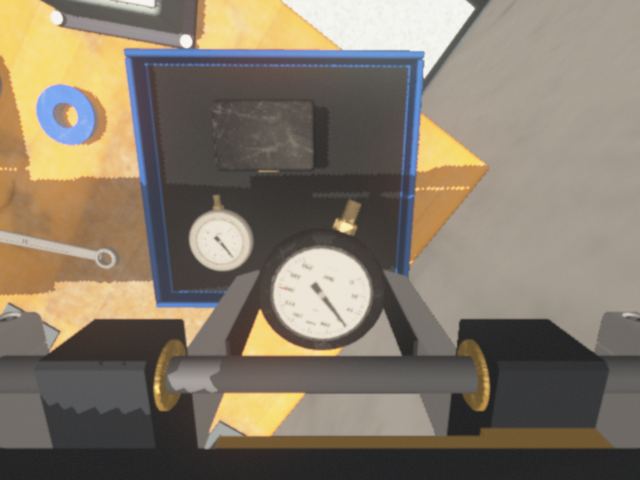

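{"method": "apply_moves", "body": {
  "commands": [
    [0,0,0,0.006,-0.003,-0.04,40],
    [0,0,0,0.006,-0.003,-0.08,40],
    [0,0,0,0.006,-0.003,-0.11,40],
    [0,0,0,0.006,-0.003,-0.119,40],
    [0,0,0,0.006,-0.003,-0.119,40]
  ]
}}

```text
time: 23.5
tool_pos: [0.5555, -0.1819, 0.0462]
ee_rot: [3.141, 0.0, 1.145]
wrist_force: [0.3, -0.3, -2.9]
width: 0.0655
finger_force: 30.0
```

{"method": "apply_moves", "body": {
  "commands": [
    [0,0,0,0,0,-0.003,40],
    [0,0,0,0,0,-0.003,80],
    [0,0,0,0,0,-0.003,80],
    [0,0,0,0,0,-0.003,80],
    [0,0,0,0,0,0.03,80]
  ]
}}

```text
time: 24.0
tool_pos: [0.5524, -0.1813, 0.0707]
ee_rot: [-3.132, 0.0, 1.144]
wrist_force: [-0.7, -0.2, -0.9]
width: 0.075
finger_force: 0.0
```

{"method": "apply_moves", "body": {
  "commands": [
    [0,0,0,0,0,0.04,80],
    [0,0,0,0,0,0.085,80],
    [0,0,0,-0.03,0,0.12,50],
    [0,0,0.05,-0.06,0.01,0.14,0],
    [0,0,0.05,-0.1,0.02,0.15,0]
  ]
}}

```text
time: 24.5
tool_pos: [0.4562, -0.163, 0.2285]
ee_rot: [3.135, 0.0, 1.195]
wrist_force: [-0.4, 0.6, 0.2]
width: 0.0547
finger_force: 0.0
```

```bash
cat >> i.py <<'E'
C=np.array([.536,-.127]);ex=np.array([.415,.91]);ey=np.array([-.91,.415])
for c,S in(('wrist',s),('side',sd)):
  for q,z in(('gauge_small_2',.034),('stamp_box_mid',.056)):
    for r in place_of(c,q)[:2]:
      d=onz(S,r['pixel'],z)[:2]-C;print(c,q,r['score'],'tray xy',d@ex,d@ey)
E
python3 i.py w10.png; python3 e.py 2>/dev/null
```

```text
24.5 [ 0.45617675 -0.1630205   0.22847436] [3.13514704e+00 4.67317192e-04 1.19527798e+00] 0.05469038594957037 0.0
wrist tray [(array([374., 163.]), 0.92, array([ 0.537, -0.132]))]
wrist gauge_small_2 [(array([418., 195.]), 0.97, array([ 0.565, -0.178])), (array([326., 200.]), 0.85, array([ 0.471, -0.147]))]
side tray [(array([293., 238.]), 0.78, array([ 0.537, -0.116]))]
side gauge_small_2 [(array([290., 212.]), 0.61, array([ 0.557, -0.166])), (array([329., 221.]), 0.58, array([ 0.467, -0.145]))]
wrist gauge_small_2 0.97 tray xy -0.0338690664720075 -0.047748566550528344
wrist gauge_small_2 0.85 tray xy -0.04539908320303564 0.050733826095260025
wrist stamp_box_mid 0.63 tray xy 0.039074484567002854 0.004063406097134112
side gauge_small_2 0.61 tray xy -0.02695466690942247 -0.034847841507637436
side gauge_small_2 0.58 tray xy -0.04518672603162534 0.05501035221588409
side stamp_box_mid 0.84 tray xy 0.03918220196989566 0.003366342814132459
side stamp_box_mid 0.61 tray xy -0.0036020219861997342 0.0008085956138691034
side 0.66 [0.47950992 0.0823738 ] u -0.01090229439364908 v -0.00028150490732328955 phi 0.4050548558982175
```

View pics/w10.png

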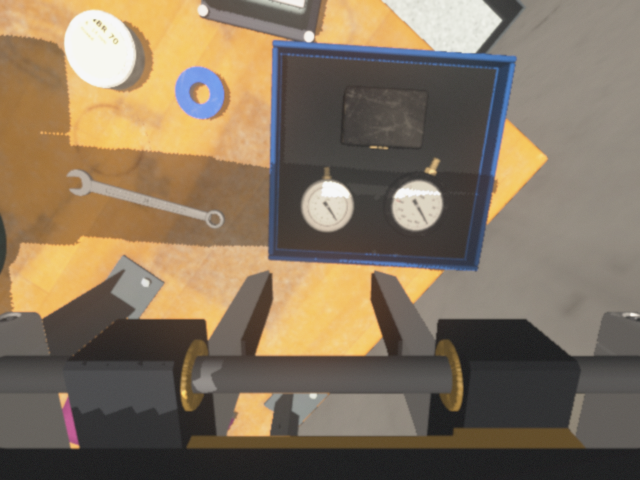

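{"method": "apply_moves", "body": {
  "commands": [
    [0,0,0.15,-0.02,0.045,0,0],
    [0,0,0.3,-0.04,0.09,0,0],
    [0,0,0.45,-0.055,0.137,0,0],
    [0,0,0.6,-0.06,0.185,0,0],
    [0,0,0.75,-0.06,0.233,0,0]
  ]
}}

```text
time: 25.7
tool_pos: [0.3947, 0.0721, 0.2254]
ee_rot: [3.14, 0.001, 1.95]
wrist_force: [0.3, 0.4, 0.1]
width: 0.0005
finger_force: 0.0
```

{"method": "apply_moves", "body": {
  "commands": [
    [0,0,0.15,0,0.03,0,0],
    [0,0,0.3,0.005,0.05,0,0],
    [0,0,0.45,0.01,0.055,0,0],
    [0,0,0.6,0.015,0.055,-0.02,0],
    [0,0,0.65,0.015,0.055,-0.04,0]
  ]
}}

```text
time: 26.2
tool_pos: [0.4114, 0.1261, 0.185]
ee_rot: [3.14, 0.002, 2.599]
wrist_force: [-0.9, -0.5, -0.2]
width: 0.0004
finger_force: 0.0
```

{"method": "apply_moves", "body": {
  "commands": [
    [0,0,0,0,0,-0.03,0],
    [0,0,0,0,0,-0.05,0],
    [0,0,0,0.017,-0.01,-0.05,0],
    [0,0,0,0.034,-0.02,-0.05,0],
    [0,0,0,0.05,-0.03,-0.05,0]
  ]
}}

```text
time: 26.7
tool_pos: [0.4608, 0.0954, 0.1346]
ee_rot: [-3.141, -0.001, 2.595]
wrist_force: [-2.9, 1.9, 1.6]
width: 0.0005
finger_force: 1.0
```

{"method": "apply_moves", "body": {
  "commands": [
    [0,0,0,0.01,-0.006,0,0],
    [0,0,0,0.02,-0.012,0,0],
    [0,0,0,0.03,-0.018,0,0],
    [0,0,0,0.038,-0.023,0,0],
    [0,0,0,0.046,-0.028,0,0]
  ]
}}

```text
time: 27.2
tool_pos: [0.5066, 0.0677, 0.1347]
ee_rot: [3.141, -0.0, 2.595]
wrist_force: [-1.5, 1.5, -0.3]
width: 0.0005
finger_force: 0.6
```

```bash
python3 e.py 2>/dev/null; python3 i.py w11.png | grep 'tray xy'
```

```text
side 0.93 [0.52434988 0.06607894] u 0.03592552789345682 v 0.008845358842695447 phi 0.8177141119165527
wrist gauge_small_2 0.92 tray xy -0.03218082103859321 -0.043516232069484496
wrist gauge_small_2 0.57 tray xy -0.042169695885087614 0.04707393572163452
side gauge_small_2 0.93 tray xy -0.043909451663915675 0.05412526492294784
side gauge_small_2 0.73 tray xy -0.02460900312218186 -0.04012144356206027
side stamp_box_mid 0.78 tray xy 0.04778820182037528 0.0099713897144364
```

{"method": "apply_moves", "body": {
  "commands": [
    [0,0,0,0.005,-0.003,0,0],
    [0,0,0,0.008,-0.005,0,0],
    [0,0,0,0.012,-0.007,0,0],
    [0,0,0,0.012,-0.007,0,0],
    [0,0,0,0.012,-0.007,0,0]
  ]
}}

```text
time: 28.4
tool_pos: [0.5143, 0.0627, 0.1345]
ee_rot: [-3.14, -0.012, 2.595]
wrist_force: [-11.2, 5.5, 5.8]
width: 0.0012
finger_force: 5.8
```

{"method": "apply_moves", "body": {
  "commands": [
    [0,0,0,-0.03,0.018,0,0],
    [0,0,0,-0.07,0.042,0,0],
    [0,0,0,-0.1,0.06,0.02,0],
    [0,0,0,-0.12,0.09,0.06,0],
    [0,0,0,-0.14,0.12,0.1,0]
  ]
}}

```text
time: 28.9
tool_pos: [0.3801, 0.1765, 0.2297]
ee_rot: [-3.141, -0.0, 2.593]
wrist_force: [0.3, 0.7, 0.8]
width: 0.0005
finger_force: 0.0
```

```bash
sed -i 's/.163/.151/' e.py; python3 e.py 2>/dev/null; python3 i.py w12.png | grep 'tray xy'
python3 -c "
import cv2;i=cv2.imread('pics/s12.png')[175:325,210:430];cv2.imwrite('pics/c12.png',cv2.resize(i,None,fx=3,fy=3,interpolation=2))"
```

```text
side 0.96 [0.53401817 0.04164369] u 0.05679794499528699 v -0.007120199580373136 phi 1.0165637584496803
wrist gauge_small_2 0.57 tray xy -0.043476357425206565 0.05010061462148059
wrist stamp_box_mid 0.66 tray xy 0.04106051093851391 0.003156804323104646
wrist stamp_box_mid 0.35 tray xy 0.05029340890255708 0.02082680975635319
side gauge_small_2 0.92 tray xy -0.03894428487849073 0.0594592864556579
side gauge_small_2 0.87 tray xy -0.021371001056270596 -0.038025096395180216
side stamp_box_mid 0.63 tray xy 0.039605452082246896 -0.0007000297840177255
```

View pics/c12.png

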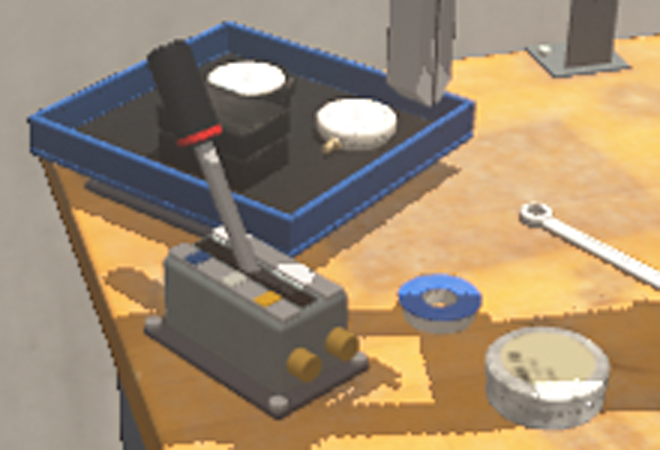

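The lever leans to the blue (float) side, with its grip at about (182,90) in the crop. Both gauges and the tin lie in the tray, the roll has not moved, and the arm is clear.

```bash
python3 -c "
from bench import *
print(close_job())"
```

```text
the job is handed in; nothing more can be done
None
```

The job is handed in, and no verdict came back: the lever went to hold, both gauges (dial up) and the stamp tin were set in the tray, then the lever was pushed to float; there was no tape rule on the bench, and the last pictures show the blue roll in place and the arm clear.

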